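Fit the splined crank on the rail bender

ROBOT

A 6-joint arm with a two-finger parallel gripper is mounted at the origin on the work surface. World frame = base frame: x ahead of the robot, y to its left, z up, the work surface at z = 0. Lengths are in m, angles in rad, forces in N, time in s.
With the tool pointing down it reaches from about 0.35 to 0.875 m from the base axis. Payload 4.2 kg.
Tool frame: the origin (TCP) lies where the fingers leave the gripper's body, on its centre line; the fingertips stand manip.tcp_to_tips ahead of it and the grasp point (between the pads) lies 51 mm ahead of it (manip.tcp_to_tips is the distance from the TCP to the fingertips, in m); z points along the fingers, y is the direction in which the jaws open and shut (so a half turn about z gives the same grasp; the last joint's range is limited). The gripper opens to 87 mm and grips with 3 to 60 N. Pads are 19 mm wide; open, the fingers measure 117 mm over their backs; the gripper's body (75 mm by 190 mm) begins 51 mm behind the grasp point.
Start: joints at [-1.055, 0.385, 0.008, 0, -1.194, -0.259], TCP at [0.159, -0.604, 0.292] pointing down, gripper open.
Joint ranges: [-3.14, 3.14], [-1.21, 2.06], [-1.07, 1.41], [-3.16, 2.05], [-2.99, -0.16], [-3.1, 3.1]. Speed limits (rad/s): [2.79, 2.79, 3.14, 3.14, 3.14, 3.14].

INTERFACE

Orientations are given as a unit quaternion [x, y, z, w].
In Python, from rig import manip gives the robot as it stands. The module is installed in compiled form; this text tells all that it offers.
- The arm moves only by the tool servo_tool, never from a script. Its argument "commands" is a list of rows, each a list of 7 numbers: the opening, from 0 (shut) to 1 (fully open), then the shift along the tool's x, y, z in m, then the turn, a rotation vector about the tool's x, y, z in degrees. In form: [[grip, dx, dy, dz, wx, wy, wz], ...]. A call has 1 to 5 rows; each row shifts and turns the pose as measured when the row begins, along the tool's axes as they then stand; what a row does not reach is not made up. A row lasts 1/8 s, in which the tool goes at most 62.5 mm and 10.7 degrees, less where a joint would pass 70% of its speed; a pose out of reach is approached as far as the arm can. A call is refused whole if a number of a shift passes 0.0625 or a number of a turn 10.7, either way. A call with a gripper value outside its range is refused whole. The fingers move at their own pace and stop on an object; "newtons" is the grip in N (left out, the last holds). Time passes only in rows, so rows that do not move let the fingers close. It gives the time, the measured TCP pose, the force and the opening at its end, in the units of the state.
- manip.sense(): the state, without advancing time (a new reading comes with each control period).
- manip.grab_frame(name): name is "side" or "top"; returns the picture (400x640x3 uint8, red, green, blue); there is no depth.
- manip.calibration(name): a dict with "fovy" (degrees; the focal length in pixels is half the picture's height over the tangent of half this angle, whatever the lens; pixels are square), "cx", "cy" (the principal point, pixels), "extrinsics" (4x4, takes a point from camera to world coordinates). Camera axes: x right, y down, z forward; pixel columns grow to the right and rows downward; lengths in m; the calibration is good to about 2 mm. A picture is of the moment at which its call begins. calibration takes no time and is no camera call.
- manip.hand_in(): hands the job in, once; it reports no verdict.
The state is a dict: "clock": time; "qpos": joint angles; "qd": joint speeds; "tau": joint torques, N m; "tool_pos": TCP position; "tool_rot": TCP orientation; "ft_force": force on the tool from outside, world axes, zero at the start; "ft_torque": the same for the moment, N m; "finger_gap": finger opening in m.
Only numpy, scipy, OpenCV 4.12 (cv2) and the standard library are available. Lean on these libraries where they do the work, as an engineer would, in place of code of your own. Each camera call takes 0.05 s, during which the arm holds its last target.

TASK

Put the loose steel crank onto the rail bender's upright splined shaft: press lightly (well under 60 N, which would mar the teeth) and rock it until the teeth mesh, then push it fully home. The shaft is stiff and stands at an unknown angle; turn it by the crank until the arm points straight over the bender's rollers, let go and leave it parked there. Do not disturb the other things on the bench.

Things in the scene. Friction and masses are not known exactly. Their poses are not given: they have to be found in the camera images.
- crank: The loose steel crank, 0.21 to 0.39 kg, standing upright on the bench, bore down; z up. Origin: on the bore's axis at the underside of the hub. Hub: round, 45 mm diameter, 40 mm high. The arm, 14 mm wide, 8 mm thick, runs along the crank's +x at 32 to 40 mm height out to x = 95 mm.
- crank_boss (a point): Centre of the square boss on top of the hub, where the crank is gripped from above: 26 mm across the flats, which face the crank's x and y; from 39 to 82 mm above the hub's underside. This point is at (0, 0, 61) mm in the crank's frame.
- crank_bore (a point): Centre of the bore's mouth, the same point and axes as the crank's origin. The bore is 34 mm deep, 37 mm in diameter, open below, with six inward teeth 5.5 mm wide and 30 mm long, 24.5 mm across between opposite tips; the grooves between them lie at 0, 60, 120.. degrees from the crank's +x (the arm).
- crank_knob (a point): Centre of the upright round wooden knob (18 mm diameter, 30 mm high) on the end of the crank's arm, at (85, 0, 55) mm in the crank's frame.
- bender: The steel rail bender, bolted down, z up, origin on the bench under the shaft's axis. Base 200 x 90 x 14 mm, x = -50 to 150 mm; under the shaft a block 76 x 76 mm, 46 mm high. Three rollers, 26 mm wide, 46 mm high with bolts, at x = 68 to 124 mm: 'over the rollers' is its +x.
- bender_seat (a point): On the shaft's axis, on top of the 48 mm wide collar, 55 mm above the bench, where the hub's underside rests when fully home; axes as the bender's. The splined shaft rises from here: 22 mm of six straight square-ended teeth, 5.5 mm wide, 34 mm across the tips, 22 mm across the roots. In mesh they have about 0.08 rad of play either way.
- shaft_nose (a point): Top of the shaft, 30 mm above the seat, on its axis; axes as the bender's (it does not show the shaft's angle). Below it the round nose tapers from 14 to 22 mm in diameter over 8 mm and centres the bore; it ends at the square tops of the teeth, 22 mm above the seat, where the hub's underside stands when tooth lies on tooth.
- canister: Bystander: round screw-top aluminium canister, 56 mm diameter, 75 mm high; origin under its centre.
- wagon: Bystander: blue plastic tank wagon, 115 mm long (its x), 32 mm wide, 57 mm high; origin under its centre.
- gantry: Bystander: light balsa signal gantry, 150 mm wide (its y), 40 mm deep, 162 mm high; origin under its centre.
- coal_insert: Bystander: orange resin coal load insert, 80 mm long (its y), 30 mm wide, 22 mm high; origin under its centre.
- shaft_turn (a point): On the shaft's axis, 40 mm above the bench; axes as the bender's. The shaft turns about it against a drag of 0.12 N m and stays where left; its angle is not measured. At the start the teeth do not meet with the crank's arm over the rollers: the nearest meshing angles lie 0.2 to 0.85 rad away, one to each side (60 degrees apart).
Not all that is in view belongs to the job. Leave any turquoise look-alike of the crank alone.

How it is judged:
On the way, in this order (a step that is already met when the one before it is completed fails the run):
1. the crank is lifted clear of the bench (height (world z) of crank above 0.03 m), for 0.1 s.
2. the teeth are meshed and the hub is fully home on the collar (z of crank in the frame of bender_seat below 0.003 m and horizontal distance between crank and bender_seat below 0.004 m and angle between crank's own z axis and vertical below 0.07 rad), for 0.2 s.
At the end, for the whole second after the job is handed in: The crank sits on the splined shaft, teeth meshed, its underside within 3 mm of the collar and within 4 mm of the shaft's axis, upright within 4 degrees, at rest, released, its arm pointing over the rollers with the knob within 12 mm (8 degrees) of the bender's centre line (all of step 2 and x of crank_knob in the frame of bender_seat above 0.05 m and y of crank_knob in the frame of bender_seat between -0.012 and 0.012 m and linear speed of crank below 0.02 m/s); the robot touches nothing.
It fails at once if the crank is pressed on the bender with 60 N or more (contact force between crank and bender above 60 N).
It fails at once if a bystander (canister, wagon, gantry or coal insert) is moved by more than 15 mm (distance of any of canister, wagon, gantry, coal_insert from where it was at the start of the episode above 0.015 m).
It also fails if it takes over 72 s, if anything falls off the work surface, if the arm or the gripper's body presses on something with over 40 N, if the wrist force passes 120 N, or if a joint passes its speed limit or range.

## Working session

There is one attempt and no reset: what is moved stays moved. The work goes in short steps, Python scripts to look and compute and a tool call to move; the robot and the scene stay as the last step left them, time stands still between calls to the robot, and variables do not carry over. Pictures are saved under pics/ and viewed, and the job is handed in when it is done.

Besides the shell and the picture viewer there is one more tool, called after "Request:" as a command line: name --pt "numbers of a row" for each row, then --argument value for the rest. servo_tool: Moves the arm, as the interface text tells. Its arguments: {"type":"object","properties":{"commands":{"type":"array","items":{"type":"array","items":{"type":"number"}}},"newtons":{"type":"number"}},"required":["commands"]}

```bash
mkdir -p pics; python3 - <<'E'
from rig import manip
import cv2, numpy as np
print(manip.sense(), manip.tcp_to_tips)
for n in("side","top"):
    f=manip.grab_frame(n); cv2.imwrite(f"pics/{n}0.png",f[:,:,::-1]); c=manip.calibration(n); print(n,{k:(np.round(v,4).tolist()) for k,v in c.items() if k in("fovy","cx","cy","extrinsics")}, c.keys())
E
```

```text
{'clock': 0.0, 'qpos': array([-1.05537393e+00,  3.85534206e-01,  6.62775385e-03, -5.21804483e-04,
       -1.19398132e+00, -2.58620118e-01]), 'qd': array([-0.00131122,  0.00081536,  0.00025842,  0.00096154, -0.00192217,
       -0.00088333]), 'tau': array([-3.38345180e-04, -3.90666854e+01,  1.87409574e+01,  4.22009289e+00,
        1.11964668e-02, -1.63704613e-04]), 'tool_pos': array([ 0.15866931, -0.60405633,  0.2911703 ]), 'tool_rot': array([-1.27953072e-01,  9.91779642e-01,  1.05990397e-03, -1.70127213e-04]), 'ft_force': array([0.30389531, 0.28556483, 0.47143179]), 'ft_torque': array([ 0.01093244, -0.01683479,  0.01026604]), 'finger_gap': 0.08687278128750718} 0.0697
side {'fovy': 45.3501, 'cx': 313.2104, 'cy': 196.7632, 'extrinsics': [[-0.921, -0.1771, 0.3469, 0.0791], [-0.389, 0.4642, -0.7957, 1.1103], [-0.0201, -0.8678, -0.4965, 0.8062], [0.0, 0.0, 0.0, 1.0]]} dict_keys(['fovy', 'cx', 'cy', 'extrinsics'])
top {'fovy': 51.4815, 'cx': 322.9177, 'cy': 205.7379, 'extrinsics': [[0.0015, -0.9911, 0.1328, 0.4068], [-0.9996, 0.0023, 0.0287, -0.0249], [-0.0287, -0.1328, -0.9907, 1.1591], [0.0, 0.0, 0.0, 1.0]]} dict_keys(['fovy', 'cx', 'cy', 'extrinsics'])
```

View pics/side0.png

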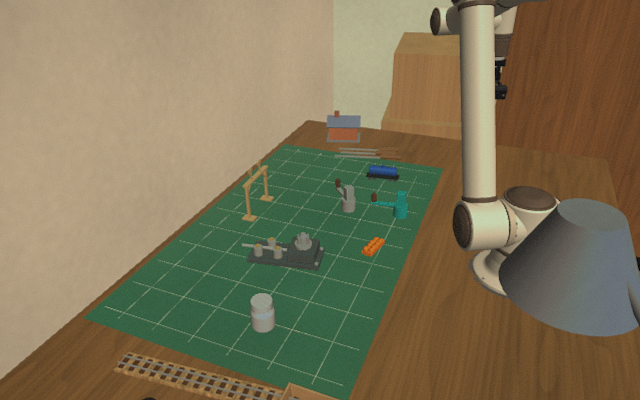

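View pics/top0.png

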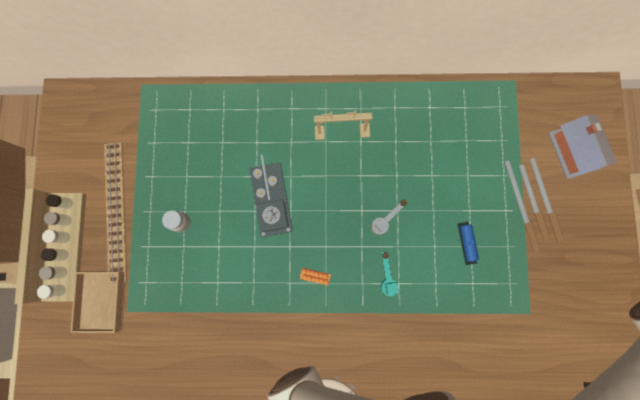

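The side view shows the crank at about (348,200), the turquoise look-alike at (400,205) and the bender at (290,250). In the top view the crank hub is at (380,226) with its knob at (404,203). The bender shaft is at (271,215), with the rollers towards (262,180). I'll enlarge both.

```bash
python3 - <<'E'
import cv2, numpy as np
t=cv2.imread('pics/top0.png'); s=cv2.imread('pics/side0.png')
a=cv2.resize(t[150:250,235:310],None,fx=6,fy=6,interpolation=cv2.INTER_CUBIC)
b=cv2.resize(t[190:250,360:420],None,fx=6,fy=6,interpolation=cv2.INTER_CUBIC)
cv2.imwrite('pics/c_top_b.png',a[:600]); cv2.imwrite('pics/c_top_c.png',b)
a=cv2.resize(s[220:280,235:335],None,fx=6,fy=6,interpolation=cv2.INTER_CUBIC)
b=cv2.resize(s[170:225,320:380],None,fx=6,fy=6,interpolation=cv2.INTER_CUBIC)
cv2.imwrite('pics/c_side_b.png',a); cv2.imwrite('pics/c_side_c.png',b)
E
```

```text
(no output)
```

View pics/c_top_b.png

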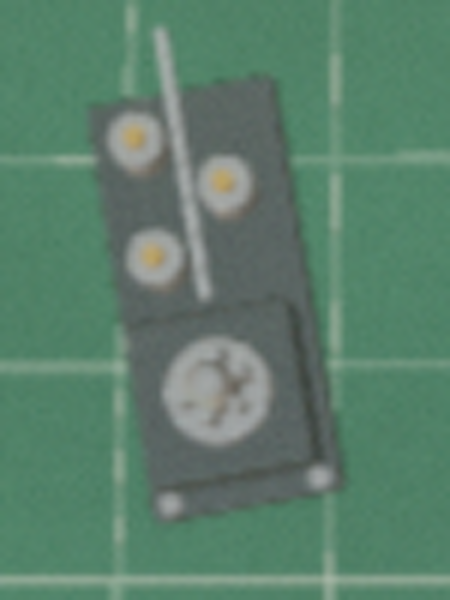

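View pics/c_top_c.png

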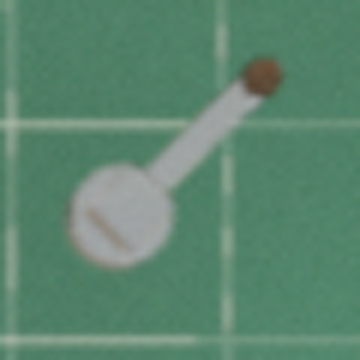

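View pics/c_side_b.png

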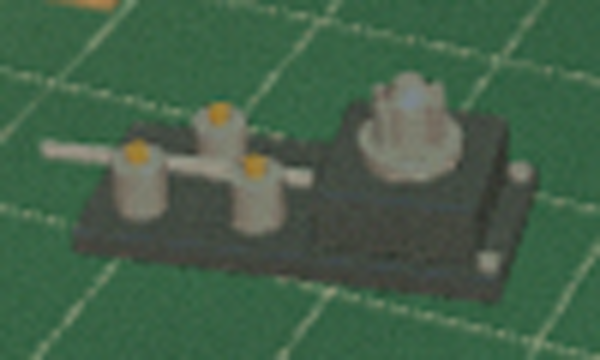

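View pics/c_side_c.png

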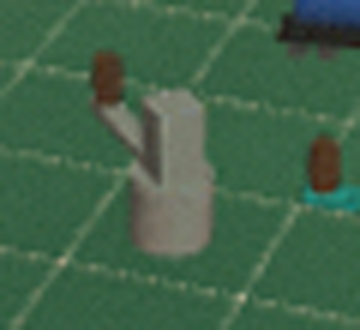

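```bash
cat > h.py <<'E'
import numpy as np, cv2
from rig import manip
from scipy.spatial.transform import Rotation as R
def cam(n):
    c=manip.calibration(n); f=200/np.tan(np.radians(c['fovy'])/2); return f,c['cx'],c['cy'],np.array(c['extrinsics'])
def ray(n,u,v):
    f,cx,cy,E=cam(n); d=E[:3,:3]@np.array([(u-cx)/f,(v-cy)/f,1.]); return E[:3,3],d
def onz(n,u,v,z):
    o,d=ray(n,u,v); return o+d*(z-o[2])/d[2]
def proj(n,p):
    f,cx,cy,E=cam(n); q=E[:3,:3].T@(np.array(p)-E[:3,3]); return np.array([cx+f*q[0]/q[2],cy+f*q[1]/q[2]])
def tri(u1,u2):
    o1,d1=ray('side',*u1);o2,d2=ray('top',*u2)
    A=np.stack([d1,-d2],1);s=np.linalg.lstsq(A,o2-o1,rcond=None)[0]
    a=o1+d1*s[0];b=o2+d2*s[1];return (a+b)/2,np.linalg.norm(a-b)
def st():
    s=manip.sense(); M=R.from_quat(s['tool_rot']).as_matrix()
    print('t',round(s['clock'],2),'pos',np.round(s['tool_pos'],4),'yawY',round(np.degrees(np.arctan2(M[1,1],M[0,1])),2),'tilt',np.round(M[:2,2],4),'F',np.round(s['ft_force'],1),'T',np.round(s['ft_torque'],2),'gap',round(s['finger_gap'],4),'q',np.round(s['qpos'],2))
    return s,M
E
python3 - <<'E'
from h import *
T=lambda x,y,ox,oy:(x/6+ox-.4,y/6+oy-.4)
tb=lambda x,y:T(x,y,235,150); tc=lambda x,y:T(x,y,360,190)
sb=lambda x,y:T(x,y,235,220); sc=lambda x,y:T(x,y,320,170)
col=onz('top',*tb(217,390),.055); print('collar top',col)
print('collar side',onz('side',*sb(411,140),.055))
print('shaft nose top/side tri',onz('top',*tb(207,380),.085),onz('side',*sb(410,80),.085))
r=[onz('top',*tb(*p),.046) for p in((134,138),(225,183),(153,257))]; print('bolts',r)
rs=[onz('side',*sb(*p),.046) for p in((220,110),(138,150),(256,163))]; print('bolts side',rs)
e=[onz('top',*tb(*p),.014) for p in((92,105),(272,75),(342,488),(160,520))]; print('corners',e)
e=[onz('top',*tb(*p),.020) for p in((169,503),(321,476))]; print(e)
hub=onz('top',*tc(120,216),.04); kn=onz('top',*tc(263,75),.07); print('hub',hub,'knob',kn)
kt=tri(sc(107,78),tc(263,76)); print('knob tri',kt)
bs=[onz('side',*sc(*p),.082) for p in((142,97),(175,90),(206,98),(168,108))]; print('boss top corners side',bs)
print('hub bottom front side', onz('side',*sc(172,253),0))
for z in(0,.04,.082): print(z)
E
```

```text
collar top [0.53102665 0.14730022 0.055     ]
collar side [0.53163038 0.14795431 0.055     ]
shaft nose top/side tri [0.5320471 0.1470812 0.085    ] [0.53274968 0.14427332 0.085     ]
bolts [array([0.648332  , 0.18903433, 0.046     ]), array([0.62716925, 0.14677458, 0.046     ]), array([0.59302139, 0.17908041, 0.046     ])]
bolts side [array([0.62966644, 0.14669612, 0.046     ]), array([0.64993839, 0.18878809, 0.046     ]), array([0.59514504, 0.17825158, 0.046     ])]
corners [array([0.67127992, 0.21550181, 0.014     ]), array([0.68532814, 0.13034233, 0.014     ]), array([0.49002554, 0.09492292, 0.014     ]), array([0.47528286, 0.17902147, 0.014     ])]
[array([0.48273218, 0.17396226, 0.02      ]), array([0.49511478, 0.10403616, 0.02      ])]
hub [ 0.50238697 -0.14541328  0.04      ] knob [ 0.56191993 -0.20587085  0.07      ]
knob tri (array([ 0.56412793, -0.20797051,  0.05608231]), np.float64(0.0014045414175330435))
boss top corners side [array([ 0.52338646, -0.1489045 ,  0.082     ]), array([ 0.50970016, -0.1624113 ,  0.082     ]), array([ 0.49154018, -0.15980221,  0.082     ]), array([ 0.50658508, -0.14235602,  0.082     ])]
hub bottom front side [ 0.49956807 -0.13263773  0.        ]
0
0.04
0.082
```

```bash
python3 - <<'E'
from h import *
t=cv2.imread('pics/top0.png');s=cv2.imread('pics/side0.png')
def mask(im,roi):
    hsv=cv2.cvtColor(im,cv2.COLOR_BGR2HSV); m=np.zeros(im.shape[:2],np.uint8); x0,x1,y0,y1=roi
    m[y0:y1,x0:x1]=(hsv[y0:y1,x0:x1,1]<70).astype(np.uint8)*255; return m
for n,im,roi in(('top',t,(366,412,195,240)),('side',s,(335,360,180,216))):
    h=cv2.cvtColor(im,cv2.COLOR_BGR2HSV); x0,x1,y0,y1=roi
    print(n); 
    m=mask(im,roi); 
    for y in range(y0,y1): print(y,''.join('#' if m[y,x] else ('k' if (h[y,x,0]<20 or h[y,x,0]>165) else '.') for x in range(x0,x1)))
E
```

```text
top
195 ..............................##..............
196 ..............................##..............
197 ..............................##..............
198 ..............................##..............
199 ..............................##.....##.......
200 ..............................#....##.k.#.....
201 ....................................kkkk#.....
202 ..................................#kkkkk......
203 ................................###kkkkk#.....
204 ...............................####kkkkk#.....
205 ..............................#######k.#......
206 .............................#########........
207 ............................##########........
208 ...........................##########.........
209 ..........................#########...........
210 #####################################.#.#.#..#
211 ##################################............
212 .......................##########.............
213 ......................##########..............
214 .....................#########................
215 ....................##########................
216 ...................##
[... 1583 characters left out ...]
#####.....
193 .....##############......
194 ......#############......
195 .......############......
196 .......############......
197 ......##############.....
198 ....#################....
199 ......###############....
200 .......##############....
201 ......###############....
202 ...#...##############....
203 ..#...###############....
204 .#.....##############....
205 ......###############....
206 ......###############....
207 .......##############....
208 ......###############....
209 .......#############.....
210 .......#############.....
211 ........###########......
212 ..........########.......
213 .........................
214 #........................
215 .....#...................
```

```bash
python3 - <<'E'
from h import *
for p in((.5025,-.1455),(.5045,-.149),(.5068,-.152),(.508,-.1535)):
    print(p,'side hubmid',proj('side',[*p,.02]),'bosstop',proj('side',[*p,.082]),'bottom',proj('side',[p[0]-.0072,p[1]+.0214,0]),'top z40',proj('top',[*p,.04]),'z0',proj('top',[*p,0]),'z82',proj('top',[*p,.082]))
for p in((.5619,-.2059),(.5641,-.208)):
    print(p,'side',proj('side',[*p,.055]),'top',proj('top',[*p,.07]))
b=(.5315,.1473)
print(proj('side',[*b,.055]),proj('side',[*b,.085]),proj('top',[*b,.055]),proj('top',[*b,.085]))
E
```

```text
(0.5025, -0.1455) side hubmid [348.82868116 204.32405653] bosstop [349.16024419 187.37260145] bottom [348.64780767 213.32762507] top z40 [379.63159134 225.5581353 ] z0 [378.10200984 226.78239594] z82 [381.35887227 224.17563816]
(0.5045, -0.149) side hubmid [348.59884547 203.69176723] bosstop [348.92495641 186.7664912 ] bottom [348.41694189 212.67090365] top z40 [380.922268   224.81680861] z0 [379.3487258  226.06626967] z82 [382.69917245 223.40586906]
(0.5068, -0.152) side hubmid [348.23068897 203.11905084] bosstop [348.54861989 186.21776325] bottom [348.04685933 212.07595421] top z40 [382.02448021 223.96495057] z0 [380.41351529 225.24332793] z82 [383.84361784 222.52137826]
(0.508, -0.1535) side hubmid [348.03251816 202.83076573] bosstop [348.34608186 185.94158884] bottom [347.84764249 211.77647406] top z40 [382.57509845 223.5206615 ] z0 [380.94545352 224.81411376] z82 [384.41531603 222.06007735]
(0.5619, -0.2059) side [338.05534775 183.29638168] top [403.44462293 202.10744927]
(0.5641, -0.208) side [337.65326877 182.90621548] top [404.22431179 201.28006775]
[303.24206049 242.81274513] [302.90067043 233.62122358] [270.76995445 214.42501381] [269.0128251  213.14115841]
```

Estimates so far:
- **Crank:** (0.503, -0.1465), yaw about -45°.
- **Shaft:** (0.5315, 0.1473), with the rollers' direction about 10.1°.

I'll move above the crank.

Request:
servo_tool --pt "1 -0.045 0.0355 0.008 0 0 0" --pt "1 -0.045 0.0355 0.008 0 0 0" --pt "1 -0.045 0.0355 0.008 0 0 0" --pt "1 -0.045 0.0355 0.008 0 0 0" --pt "1 -0.045 0.0355 0.008 0 0 0"

```text
clock: 0.72
tool_pos: [0.3338, -0.3717, 0.2478]
tool_rot: [-0.124, 0.992, 0.002, -0.001]
ft_force: [1.5, -0.6, 0.2]
finger_gap: 0.0873
```

Request:
servo_tool --pt "1 -0.045 0.0355 0.008 0 0 0" --pt "1 -0.045 0.0355 0.008 0 0 0" --pt "1 -0.045 0.0355 0.008 0 0 0" --pt "1 0 0 0 0 0 -10" --pt "1 0 0 0 0 0 -10"

```text
clock: 1.35
tool_pos: [0.4425, -0.226, 0.2216]
tool_rot: [-0.303, 0.953, 0.003, -0.002]
ft_force: [-0.6, -0.3, 0.3]
finger_gap: 0.0872
```

```bash
cat >> h.py <<'E'
def need(x,y,z,yaw):
    s,M=st(); d=M.T@(np.array([x,y,z])-s['tool_pos']); y0=np.degrees(np.arctan2(M[1,1],M[0,1]))
    # desired: tool down, tool y at yaw
    c,sn=np.cos(np.radians(yaw)),np.sin(np.radians(yaw))
    W=np.stack([[sn*-1,c,0],[c,sn,0],[0,0,-1]],1)
    if np.linalg.det(W)<0: W[:,0]*=-1
    rv=R.from_matrix(M.T@W).as_rotvec(degrees=True)
    print('need shift',np.round(d,4),'rot',np.round(rv,2))
E
python3 -c "
from h import *
need(.503,-.1465,.2,134.8)"
```

```text
t 1.35 pos [ 0.4425 -0.226   0.2216] yawY 125.25 tilt [-0.005   0.0047] F [-0.6 -0.3  0.3] T [-0.03 -0.01  0.01] gap 0.0872 q [-0.15  0.24 -0.4  -0.   -0.94 -0.81]
need shift [-0.0953  0.0298  0.0216] rot [ 0.39 -0.05 -9.55]
```

Request:
servo_tool --pt "1 -0.045 0.015 0.01 0.4 0 0" --pt "1 -0.045 0.015 0.01 0 0 0" --pt "1 0 0 0 0 0 -9.5" --pt "1 0 0 0 0 0 0"

```text
clock: 1.85
tool_pos: [0.4998, -0.1466, 0.1997]
tool_rot: [-0.383, 0.924, 0.0, -0.002]
ft_force: [-0.1, -0.5, -0.1]
finger_gap: 0.0869
```

```bash
python3 -c "
from h import *
need(.503,-.1465,.2,134.8)
f=manip.grab_frame('top');s=manip.grab_frame('side')
a=cv2.resize(f[180:260,350:450],None,fx=5,fy=5,interpolation=2);b=cv2.resize(s[90:230,290:430],None,fx=4,fy=4,interpolation=2)
cv2.imwrite('pics/t1.png',a[:,:,::-1]);cv2.imwrite('pics/s1.png',b[:,:,::-1])"
```

```text
t 1.85 pos [ 0.4998 -0.1466  0.1997] yawY 134.99 tilt [-0.0032 -0.001 ] F [-0.1 -0.5 -0.1] T [-0.01  0.1   0.  ] gap 0.0869 q [ 0.03  0.3  -0.38  0.   -0.9  -0.81]
need shift [-0.0024 -0.0022 -0.0003] rot [ 0.09 -0.17  0.19]
```

View pics/t1.png

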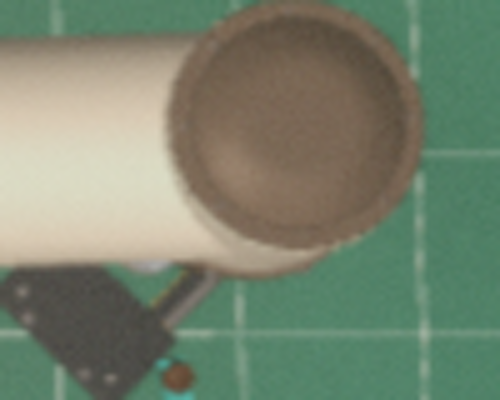

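View pics/s1.png

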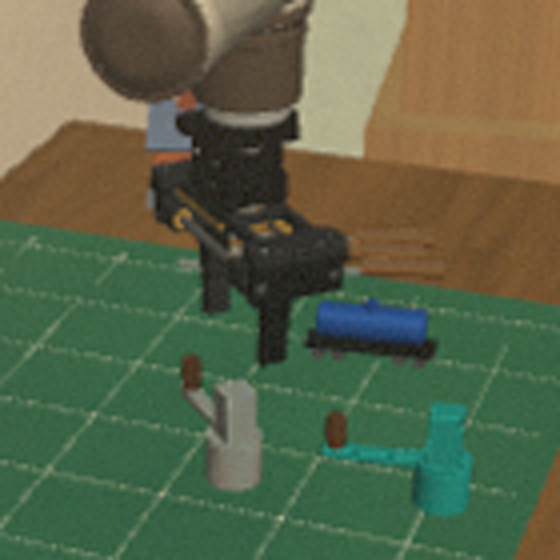

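The side view shows the fingers above the steel crank, about (235,430) in the crop, and clear of the turquoise one. Descending.

Request:
servo_tool --pt "1 -0.0024 -0.0022 0.03 0.1 -0.15 0.2" --pt "1 0 0 0.03 0 0 0" --pt "1 0 0 0.015 0 0 0" --pt "1 0 0 0.004 0 0 0"

```text
clock: 2.45
tool_pos: [0.5027, -0.1492, 0.1204]
tool_rot: [-0.375, 0.927, -0.001, 0.002]
ft_force: [0.2, 0.1, -0.7]
finger_gap: 0.0873
```

```bash
python3 -c "
from h import *
need(.503,-.1465,.1125,134.8)
s=manip.grab_frame('side')
b=cv2.resize(s[130:230,310:410],None,fx=6,fy=6,interpolation=2)
cv2.imwrite('pics/s2.png',b[:,:,::-1])"
```

```text
t 2.45 pos [ 0.5027 -0.1492  0.1204] yawY 133.99 tilt [ 0.0044 -0.0005] F [ 0.2  0.1 -0.7] T [0.04 0.04 0.03] gap 0.0873 q [ 0.02  0.41 -0.46  0.   -0.7  -0.83]
need shift [-0.0021  0.0018  0.0079] rot [-0.2   0.16 -0.81]
```

View pics/s2.png

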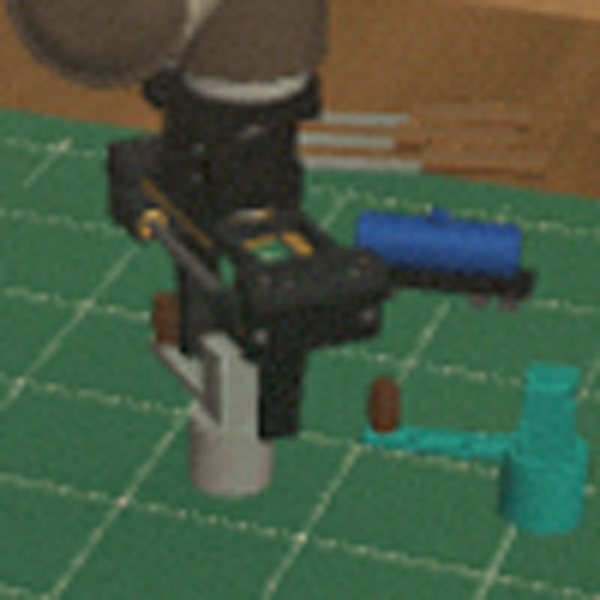

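Request:
servo_tool --pt "1 -0.002 0.0018 0.006 -0.2 0.1 -0.8" --pt "1 0 0 0.0015 0 0 0" --pt "0 0 0 0 0 0 0" --pt "0 0 0 0 0 0 0" --pt "0 0 0 0 0 0 0" --newtons 35

```text
clock: 3.12
tool_pos: [0.5041, -0.1467, 0.1148]
tool_rot: [-0.381, 0.925, -0.001, 0.003]
ft_force: [-0.1, -0.5, -0.1]
finger_gap: 0.0645
```

Request:
servo_tool --pt "0 0 0 0 0 0 0" --pt "0 0 0 0 0 0 0" --pt "0 0 0 0 0 0 0"

```text
clock: 3.5
tool_pos: [0.5042, -0.1467, 0.115]
tool_rot: [-0.381, 0.925, -0.001, 0.003]
ft_force: [-0.2, -1.1, 0.4]
finger_gap: 0.0349
```

```bash
python3 -c "
from h import *
need(.503,-.1465,.1125,134.8)"
```

```text
t 3.5 pos [ 0.5042 -0.1467  0.115 ] yawY 134.78 tilt [0.0058 0.0007] F [-0.2 -1.1  0.4] T [ 0.04 -0.01 -0.02] gap 0.0349 q [ 0.03  0.42 -0.46 -0.   -0.69 -0.81]
need shift [0.0007 0.0009 0.0025] rot [-0.2   0.26 -0.02]
```

Request:
servo_tool --pt "0.4 0.0007 0 0.0015 -0.2 0.3 0" --pt "0 0 0 0 0 0 0" --pt "0 0 0 0 0 0 0" --pt "0 0 0 0 0 0 0" --pt "0 0 0 0 0 0 0"

```text
clock: 4.12
tool_pos: [0.5041, -0.1473, 0.1135]
tool_rot: [-0.381, 0.925, -0.0, -0.0]
ft_force: [0.8, 0.1, -0.0]
finger_gap: 0.0258
```

```bash
python3 -c "
from h import *
need(.503,-.1465,.1125,134.8)"
```

```text
t 4.12 pos [ 0.5041 -0.1473  0.1135] yawY 134.78 tilt [-0.0001 -0.0007] F [ 0.8  0.1 -0. ] T [-0.06 -0.04 -0.07] gap 0.0258 q [ 0.03  0.42 -0.46  0.   -0.69 -0.82]
need shift [0.0002 0.0013 0.001 ] rot [-0.03 -0.03 -0.02]
```

Gripped at 25.8 mm. The TCP is 113.5 mm above the hub's underside. Lifting.

Request:
servo_tool --pt "0 0 0 -0.02 0 0 0" --pt "0 0 0 -0.04 0 0 0" --pt "0 0 0 -0.04 0 0 0" --pt "0 0 0 -0.03 0 0 0" --pt "0 0 0 0 0 0 0"

```text
clock: 4.75
tool_pos: [0.5008, -0.1466, 0.243]
tool_rot: [-0.38, 0.925, 0.003, -0.005]
ft_force: [0.7, -0.3, -3.4]
finger_gap: 0.0255
```

```bash
python3 -c "
from h import *
need(.5315,.1473,.22,167)
s=manip.grab_frame('side');t=manip.grab_frame('top')
b=cv2.resize(s[90:230,290:430],None,fx=4,fy=4,interpolation=2)
cv2.imwrite('pics/s3.png',b[:,:,::-1])"
```

```text
t 4.75 pos [ 0.5008 -0.1466  0.243 ] yawY 134.65 tilt [-0.0118  0.0019] F [ 0.7 -0.3 -3.4] T [ 0.06  0.01 -0.01] gap 0.0255 q [ 0.03  0.26 -0.31 -0.   -1.02 -0.82]
need shift [-0.2286  0.1872  0.0232] rot [  0.65  -0.24 -32.34]
```

View pics/s3.png

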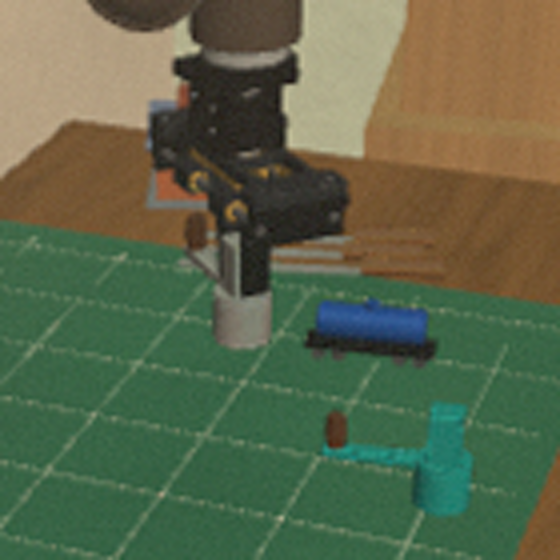

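The crank is lifted straight and held about 13 cm up. Moving over the shaft with the yaw nearly unchanged.

Request:
servo_tool --pt "0 -0.038 0.031 0 0.6 -0.3 0" --pt "0 -0.038 0.031 0 0 0 0" --pt "0 -0.038 0.031 0 0 0 0" --pt "0 -0.038 0.031 0 0 0 0" --pt "0 -0.038 0.031 0 0 0 0"

```text
clock: 5.48
tool_pos: [0.5214, 0.1001, 0.2278]
tool_rot: [-0.375, 0.927, 0.003, -0.014]
ft_force: [0.9, 0.1, -2.6]
finger_gap: 0.0257
```

```bash
python3 -c "
from h import *
need(.5315,.1473,.22,140)"
```

```text
t 5.47 pos [0.5214 0.1001 0.2278] yawY 134.05 tilt [-0.0286 -0.0052] F [ 0.9  0.1 -2.6] T [-0.02 -0.2  -0.05] gap 0.0257 q [ 0.49  0.3  -0.3  -0.01 -1.01 -1.29]
need shift [-0.0402  0.0268  0.0073] rot [ 0.99 -1.33 -5.94]
```

Request:
servo_tool --pt "0 -0.04 0.0265 0 1.0 -1.3 -5" --pt "0 0 0 0 0 0 0" --pt "0 0 0 0 0 0 0"

```text
clock: 5.85
tool_pos: [0.5291, 0.1505, 0.22]
tool_rot: [-0.418, 0.908, -0.0, -0.007]
ft_force: [-0.4, -0.2, -1.7]
finger_gap: 0.0258
```

```bash
python3 -c "
from h import *
need(.5315,.1473,.21,140)"
```

```text
t 5.85 pos [0.5291 0.1505 0.22  ] yawY 139.42 tilt [-0.0116 -0.0061] F [-0.4 -0.2 -1.7] T [ 0.04  0.03 -0.04] gap 0.0258 q [ 0.57  0.33 -0.27 -0.   -0.98 -1.28]
need shift [ 0.0008 -0.0039  0.01  ] rot [ 0.28 -0.7  -0.58]
```

Request:
servo_tool --pt "0 0.0008 -0.0039 0.005 0.3 -0.7 -0.6" --pt "0 0 0 0 0 0 0"

```text
clock: 6.1
tool_pos: [0.5308, 0.145, 0.2131]
tool_rot: [-0.422, 0.907, -0.0, -0.001]
ft_force: [0.3, -0.7, -1.8]
finger_gap: 0.0261
```

```bash
python3 -c "
from h import *
need(.5315,.1473,.19,140)
for n,r in(('side',(180,280,250,350)),('top',(170,250,230,310))):
  f=manip.grab_frame(n); b=cv2.resize(f[r[0]:r[1],r[2]:r[3]],None,fx=6,fy=6,interpolation=2)
  cv2.imwrite('pics/%s4.png'%n,b[:,:,::-1])"
```

```text
t 6.1 pos [0.5308 0.145  0.2131] yawY 139.9 tilt [-0.0024 -0.0015] F [ 0.3 -0.7 -1.8] T [0.01 0.05 0.07] gap 0.0261 q [ 0.56  0.33 -0.29  0.   -0.95 -1.26]
need shift [-0.0023  0.0009  0.0231] rot [ 0.05 -0.15 -0.1 ]
```

View pics/side4.png

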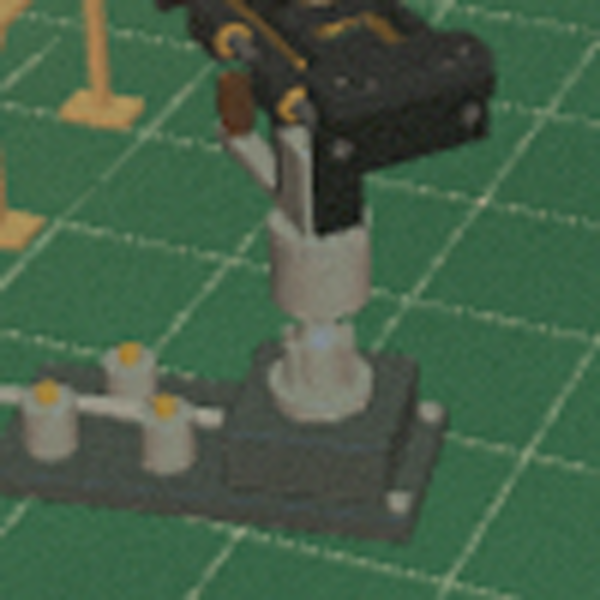

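Side view: the hub (crop column ~321) is directly over the shaft (~321). I'll centre on the estimated axis and lower over the nose.

Request:
servo_tool --pt "0 -0.0023 0.0009 0.012 0 -0.15 0" --pt "0 0 0 0.005 0 0 0" --pt "0 0 0 0 0 0 0"

```text
clock: 6.58
tool_pos: [0.5322, 0.1474, 0.1961]
tool_rot: [-0.421, 0.907, 0.0, 0.001]
ft_force: [0.3, -0.2, -2.8]
finger_gap: 0.0256
```

```bash
python3 -c "
from h import *
need(.5315,.1473,.1905,140)"
```

```text
t 6.58 pos [0.5322 0.1474 0.1961] yawY 139.85 tilt [0.0015 0.0017] F [ 0.3 -0.2 -2.8] T [ 0.04  0.06 -0.02] gap 0.0256 q [ 0.56  0.35 -0.31 -0.   -0.91 -1.26]
need shift [0.0005 0.0005 0.0055] rot [-0.    0.13 -0.15]
```

Request:
servo_tool --pt "0 0.0004 0.0003 0.003 0 0 0" --pt "0 0 0 0.002 0 0 0"

```text
clock: 6.82
tool_pos: [0.5319, 0.1474, 0.191]
tool_rot: [-0.422, 0.907, 0.0, 0.001]
ft_force: [0.6, 0.9, -1.5]
finger_gap: 0.0257
```

```bash
python3 -c "
from h import *
need(.5315,.1473,.1905,140)"
```

```text
t 6.83 pos [0.5319 0.1474 0.191 ] yawY 139.86 tilt [0.002  0.0019] F [ 0.6  0.9 -1.5] T [-0.02  0.07  0.  ] gap 0.0257 q [ 0.56  0.36 -0.31 -0.   -0.9  -1.26]
need shift [0.0003 0.0002 0.0005] rot [-0.02  0.16 -0.14]
```

Request:
servo_tool --pt "0 0 0 0.001 0 0 0" --pt "0 0 0 0.001 0 0 0"

```text
clock: 7.08
tool_pos: [0.5321, 0.1475, 0.1903]
tool_rot: [-0.422, 0.907, 0.0, 0.001]
ft_force: [-3.0, -0.6, 6.5]
finger_gap: 0.0261
```

Request:
servo_tool --pt "0 0 0 0.001 0 0 0"

```text
clock: 7.2
tool_pos: [0.532, 0.1475, 0.1903]
tool_rot: [-0.422, 0.907, -0.0, 0.002]
ft_force: [-3.9, 0.4, 6.0]
finger_gap: 0.0257
```

Tooth lies on tooth at z = 0.1903, so the underside is about 76.8 mm above the bench, as expected, at about 8 N. Now I'll turn slowly under light pressure.

Request:
servo_tool --pt "0 0.0002 0.0002 0.001 0 0 -3" --pt "0 0 0 0.001 0 0 -3" --pt "0 0 0 0.001 0 0 -3"

```text
clock: 7.58
tool_pos: [0.5322, 0.1475, 0.1904]
tool_rot: [-0.494, 0.869, -0.001, 0.003]
ft_force: [-3.1, 0.0, 5.9]
finger_gap: 0.0259
```

```bash
python3 -c "
from h import *
st()"
```

```text
t 7.58 pos [0.5322 0.1475 0.1904] yawY 149.24 tilt [0.0057 0.0017] F [-3.1  0.   5.9] T [-0.09  1.06 -0.04] gap 0.0259 q [ 0.56  0.36 -0.32  0.   -0.89 -1.1 ]
```

Request:
servo_tool --pt "0 0 0 0.001 -0.1 0.3 -3" --pt "0 0 0 0.001 0 0 -3" --pt "0 0 0 0.001 0 0 -3"

```text
clock: 7.95
tool_pos: [0.5325, 0.1477, 0.1904]
tool_rot: [-0.563, 0.826, -0.002, 0.001]
ft_force: [-2.9, -0.1, 5.9]
finger_gap: 0.0262
```

```bash
python3 -c "
from h import *
need(.5318,.1474,.1905,167)"
```

```text
t 7.95 pos [0.5325 0.1477 0.1904] yawY 158.57 tilt [ 0.0039 -0.0014] F [-2.9 -0.1  5.9] T [-0.17  1.13 -0.06] gap 0.0262 q [ 0.57  0.36 -0.32  0.   -0.89 -0.94]
need shift [ 0.0005  0.0005 -0.0001] rot [-0.24 -0.01 -8.43]
```

Request:
servo_tool --pt "0 0.0004 0.0004 0.001 -0.2 0 -3" --pt "0 0 0 0.001 0 0 -3" --pt "0 0 0 0.001 0 0 -3"

```text
clock: 8.32
tool_pos: [0.5323, 0.1474, 0.1902]
tool_rot: [-0.629, 0.778, -0.001, 0.001]
ft_force: [-2.8, -0.7, 4.9]
finger_gap: 0.0257
```

Request:
servo_tool --pt "0 0 0 0.0012 0 0 -3" --pt "0 0 0 0.0012 0 0 -3" --pt "0 0 0 0.0012 0 0 -3"

```text
clock: 8.7
tool_pos: [0.5321, 0.1468, 0.1887]
tool_rot: [-0.69, 0.724, -0.001, 0.001]
ft_force: [1.3, -3.6, -1.8]
finger_gap: 0.0259
```

```bash
python3 -c "
from h import *
need(.5318,.1474,.1905,177)"
```

```text
t 8.7 pos [0.5321 0.1468 0.1887] yawY 177.22 tilt [ 0.0034 -0.0009] F [ 1.3 -3.6 -1.8] T [-0.84 -0.02 -0.03] gap 0.0259 q [ 0.56  0.36 -0.32  0.   -0.89 -0.61]
need shift [-0.0005  0.0003 -0.0018] rot [-0.2  -0.04  0.22]
```

z has dropped to 0.1887 and the force has vanished, so the teeth are entering the mesh near yaw 177°. Pushing down gently.

Request:
servo_tool --pt "0 0 0 0.002 -0.2 0 0" --pt "0 0 0 0.002 0 0 0"

```text
clock: 8.95
tool_pos: [0.5324, 0.1464, 0.1844]
tool_rot: [-0.689, 0.725, -0.001, -0.0]
ft_force: [0.4, -1.5, -0.8]
finger_gap: 0.0259
```

```bash
python3 -c "
from h import *
need(.5318,.1474,.1685,177)"
```

```text
t 8.95 pos [0.5324 0.1464 0.1844] yawY 177.14 tilt [ 0.0006 -0.001 ] F [ 0.4 -1.5 -0.8] T [-0.5  -0.02  0.02] gap 0.0259 q [ 0.56  0.37 -0.32  0.   -0.88 -0.61]
need shift [-0.001   0.0007  0.0159] rot [-0.04 -0.05  0.14]
```

Meshed and going down freely.

Request:
servo_tool --pt "0 0 0 0.004 0 0 0" --pt "0 0 0 0.004 0 0 0" --pt "0 0 0 0.004 0 0 0"

```text
clock: 9.32
tool_pos: [0.5324, 0.1463, 0.1711]
tool_rot: [-0.689, 0.725, -0.0, -0.0]
ft_force: [1.1, -2.3, -0.6]
finger_gap: 0.0261
```

Request:
servo_tool --pt "0 0 0 0.002 0 0 0"

```text
clock: 9.45
tool_pos: [0.5325, 0.1463, 0.1687]
tool_rot: [-0.689, 0.725, -0.0, -0.0]
ft_force: [0.3, -1.4, -0.7]
finger_gap: 0.0257
```

```bash
python3 -c "
from h import *
need(.5318,.1474,.1685,190.1)"
```

```text
t 9.45 pos [0.5325 0.1463 0.1687] yawY 177.06 tilt [ 0.     -0.0013] F [ 0.3 -1.4 -0.7] T [-0.57 -0.1  -0.06] gap 0.0257 q [ 0.56  0.38 -0.34  0.   -0.85 -0.61]
need shift [-0.0011  0.0007  0.0002] rot [  0.    -0.07 -13.04]
```

Request:
servo_tool --pt "0 0 0 0.0015 0 0 0" --pt "0 0 0 0.001 0 0 0"

```text
clock: 9.7
tool_pos: [0.5325, 0.1463, 0.1684]
tool_rot: [-0.689, 0.725, -0.001, -0.001]
ft_force: [-2.8, -1.1, 4.8]
finger_gap: 0.0256
```

Request:
servo_tool --pt "0 0 0 0.001 0 0 0" --pt "0 0 0 0 0 0 0"

```text
clock: 9.95
tool_pos: [0.5324, 0.1463, 0.1685]
tool_rot: [-0.689, 0.725, -0.001, -0.0]
ft_force: [0.6, -1.6, -2.0]
finger_gap: 0.0262
```

Fully home: it has dropped 22 mm, to 0.1684. I'll hold briefly, then turn about 13° towards the rollers.

Request:
servo_tool --pt "0 0 0 0.0005 0 0 0" --pt "0 0 0 0.0005 0 0 0" --pt "0 0 0 0.0003 0 0 -4" --pt "0 0 0 0.0003 0 0 -4" --pt "0 0 0 0.0003 0 0 -4"

```text
clock: 10.58
tool_pos: [0.5328, 0.1457, 0.1684]
tool_rot: [0.763, -0.647, 0.002, 0.001]
ft_force: [-1.7, -1.7, 4.2]
finger_gap: 0.0259
```

```bash
python3 -c "
from h import *
need(.5325,.1465,.1685,190.1)"
```

```text
t 10.57 pos [0.5328 0.1457 0.1684] yawY -170.57 tilt [ 0.0016 -0.0028] F [-1.7 -1.7  4.2] T [-0.4   0.73 -0.22] gap 0.0259 q [ 0.56  0.39 -0.34  0.   -0.85 -0.4 ]
need shift [-0.0008  0.0002 -0.0001] rot [-0.06 -0.17 -0.67]
```

Request:
servo_tool --pt "0 -0.0004 0 0 0 -0.1 -0.7" --pt "0 0 0 0 0 0 0" --pt "0 0 0 0 0 0 0"

```text
clock: 10.95
tool_pos: [0.5328, 0.1457, 0.1685]
tool_rot: [0.766, -0.643, 0.001, 0.0]
ft_force: [-1.2, -1.7, 3.1]
finger_gap: 0.0258
```

```bash
python3 -c "
from h import *
need(.5325,.1465,.1685,190.1)
for n,r in(('side',(180,280,240,340)),('top',(150,250,230,330))):
  f=manip.grab_frame(n); cv2.imwrite('pics/%s5raw.png'%n,f[:,:,::-1]); b=cv2.resize(f[r[0]:r[1],r[2]:r[3]],None,fx=6,fy=6,interpolation=2)
  cv2.imwrite('pics/%s5.png'%n,b[:,:,::-1])"
```

```text
t 10.95 pos [0.5328 0.1457 0.1685] yawY -169.98 tilt [ 0.0012 -0.0016] F [-1.2 -1.7  3.1] T [-0.72  0.41 -0.11] gap 0.0258 q [ 0.56  0.39 -0.34  0.   -0.85 -0.39]
need shift [-0.0008  0.0002 -0.0001] rot [-0.05 -0.1  -0.08]
```

View pics/side5.png

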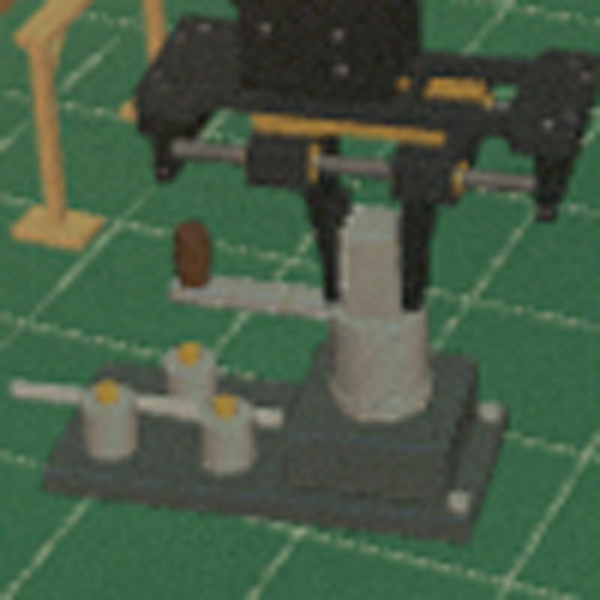

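View pics/top5.png

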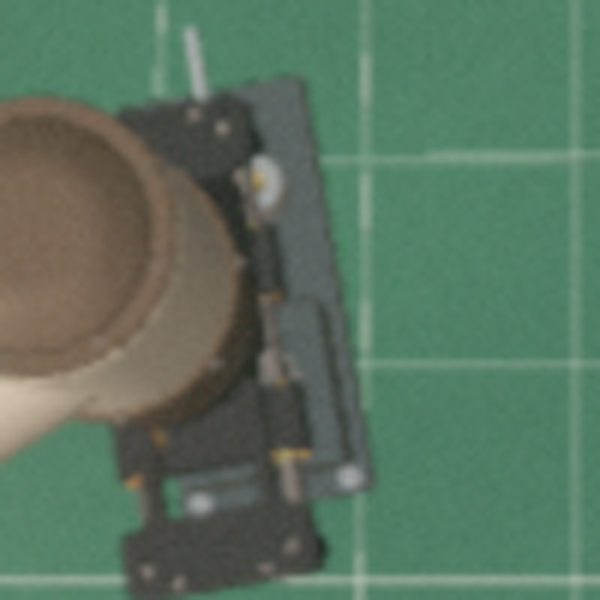

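The side view shows the hub seated on the collar, with the arm parallel to the base and the knob at crop (192,253). I'll check where the knob lies relative to the centre line.

```bash
python3 -c "
from h import *
k=onz('side',192/6+240-.4,253/6+180-.4,.110)
a=np.radians(10.1);d=k[:2]-np.array([.5318,.147]);print(k,d@[np.cos(a),np.sin(a)],d@[-np.sin(a),np.cos(a)],np.degrees(np.arctan2(d[1],d[0])))
h=cv2.cvtColor(cv2.imread('pics/side5raw.png'),cv2.COLOR_BGR2HSV)[205:235,260:285]
print(proj('side',[.5318+.085*np.cos(a),.147+.085*np.sin(a),.110]))"
```

```text
[0.61754633 0.15939443 0.11      ] 0.0865911019728135 -0.002834698328868753 8.22500055630537
[271.85585329 222.38936759]
```

Within about 3 mm of the centre line. Releasing and rising.

Request:
servo_tool --pt "0.6 0 0 0 0 0 0" --pt "0.8 0 0 0 0 0 0" --pt "0.8 0 0 0 0 0 0" --pt "0.8 0 0 0 0 0 0" --pt "0.8 0 0 0 0 0 0"

```text
clock: 11.68
tool_pos: [0.5335, 0.1476, 0.1677]
tool_rot: [0.766, -0.642, 0.001, -0.002]
ft_force: [-0.0, -0.4, 0.3]
finger_gap: 0.0657
```

Request:
servo_tool --pt "0.8 0 0 -0.01 0 0 0" --pt "0.8 0 0 -0.03 0 0 0" --pt "0.8 0 0 -0.04 0 0 0" --pt "0.8 0 0 -0.05 0 0 0"

```text
clock: 12.18
tool_pos: [0.5317, 0.1466, 0.2989]
tool_rot: [0.766, -0.642, -0.001, 0.002]
ft_force: [1.5, 0.8, -0.1]
finger_gap: 0.0694
```

Request:
servo_tool --pt "0.8 0 0 -0.05 0 0 0" --pt "0.8 0.05 0 0 0 0 0" --pt "0.8 0.05 0 0 0 0 0" --pt "0.8 0.05 0 0 0 0 0" --pt "0.8 0.05 0 0 0 0 0"

```text
clock: 12.8
tool_pos: [0.5691, -0.0521, 0.3617]
tool_rot: [0.769, -0.639, 0.004, -0.006]
ft_force: [1.2, -0.0, -0.4]
finger_gap: 0.0696
```

```bash
python3 -c "
from h import *
st()
for n,r in(('side',(180,280,240,340)),('top',(150,250,230,330))):
  f=manip.grab_frame(n); cv2.imwrite('pics/%s6raw.png'%n,f[:,:,::-1]); b=cv2.resize(f[r[0]:r[1],r[2]:r[3]],None,fx=6,fy=6,interpolation=2)
  cv2.imwrite('pics/%s6.png'%n,b[:,:,::-1])"
```

```text
t 12.8 pos [ 0.5691 -0.0521  0.3617] yawY -169.46 tilt [0.0144 0.0034] F [ 1.2 -0.  -0.4] T [ 0.09  0.02 -0.01] gap 0.0696 q [ 0.19  0.25 -0.02 -0.   -1.29 -0.01]
```

View pics/side6.png

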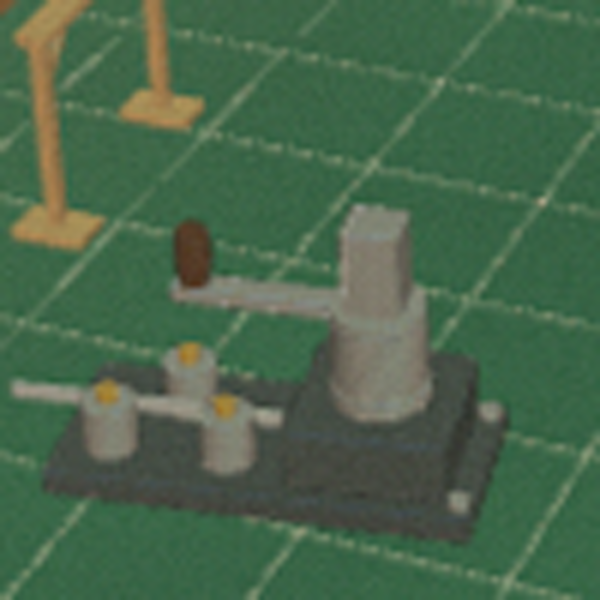

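View pics/top6.png

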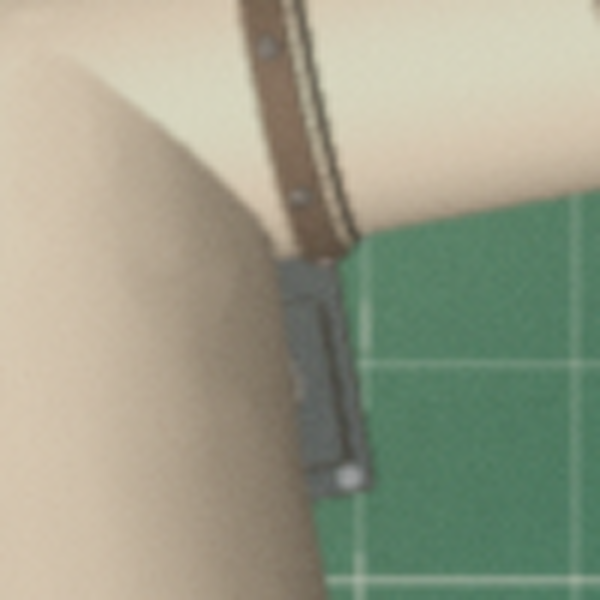

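View pics/top6raw.png

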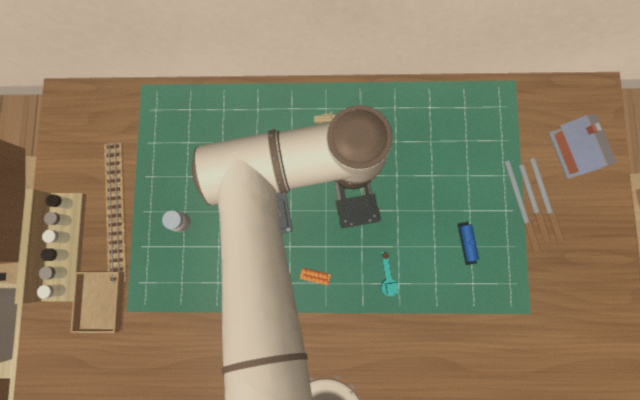

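The side view shows the released crank seated, with its knob still at crop (192,253). The top view is blocked by the arm, so I'll swing the arm further right for a last check from above.

Request:
servo_tool --pt "0.8 0.055 0.015 0 0 0 0" --pt "0.8 0.055 0.015 0 0 0 0" --pt "0.8 0.055 0.015 0 0 0 0" --pt "0.8 0.055 0.015 0 0 0 0" --pt "0.8 0.055 0.015 0 0 0 0"

```text
clock: 13.52
tool_pos: [0.545, -0.3419, 0.3643]
tool_rot: [0.77, -0.638, 0.007, -0.007]
ft_force: [0.4, 0.2, -1.0]
finger_gap: 0.0696
```

Request:
servo_tool --pt "0.8 0.055 0.02 0 0 0 0" --pt "0.8 0.055 0.02 0 0 0 0" --pt "0.8 0 0 0 0 0 0"

```text
clock: 13.9
tool_pos: [0.5246, -0.4632, 0.3641]
tool_rot: [0.769, -0.639, 0.007, -0.007]
ft_force: [0.2, 0.9, -0.5]
finger_gap: 0.0693
```

```bash
python3 -c "
from h import *
st()
for n,r in(('top',(150,250,230,330)),):
  f=manip.grab_frame(n); cv2.imwrite('pics/%s7raw.png'%n,f[:,:,::-1]); b=cv2.resize(f[r[0]:r[1],r[2]:r[3]],None,fx=6,fy=6,interpolation=2)
  cv2.imwrite('pics/%s7.png'%n,b[:,:,::-1])"
```

```text
t 13.9 pos [ 0.5246 -0.4632  0.3641] yawY -169.49 tilt [0.0199 0.0018] F [ 0.2  0.9 -0.5] T [ 0.09  0.13 -0.  ] gap 0.0693 q [-0.5   0.48  0.34 -0.01 -1.41  0.68]
```

View pics/top7.png

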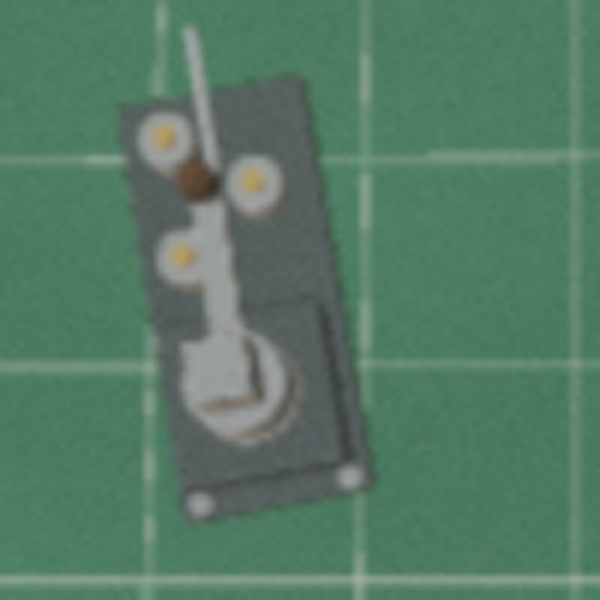

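```bash
python3 -c "
from h import *
k=onz('top',197/6+230-.4,181/6+150-.4,.125)
for yaw in(9.5,10.1,10.5):
  a=np.radians(yaw);d=k[:2]-np.array([.5315,.147]);print(k,d@[np.cos(a),np.sin(a)],d@[-np.sin(a),np.cos(a)])
a=cv2.imread('pics/top0.png').astype(int);b=cv2.imread('pics/top7raw.png').astype(int)
for n,(x,y) in dict(can=(175,221),wag=(468,243),gan=(343,125),coal=(315,277)).items():
  print(n,np.abs(a-b)[y-25:y+25,x-30:x+30].mean())"
```

```text
[0.61249497 0.15933833 0.125     ] 0.08192057999917378 -0.0011989083592341134
[0.61249497 0.15933833 0.125     ] 0.08190353353228175 -0.0020566972507570754
[0.61249497 0.15933833 0.125     ] 0.08188717926208225 -0.002628437017407539
can 5.464222222222222
wag 41.545
gan 5.663444444444444
coal 5.394777777777778
```

```bash
python3 -c "
from h import *
print(manip.hand_in()); st()"
```

```text
the job is handed in; nothing more can be done
None
the job is handed in; nothing more can be done
```

I put the crank on the rail bender's shaft and pushed it fully home. I then turned it about 13° until its arm pointed over the rollers, let go, and handed the job in at about 14 s.

- **Fitting:** I turned the crank with a light press until the teeth dropped in, about 13° short of the rollers' line. The measured force between moves never passed about 6.5 N.
- **Seating:** the hub stopped 22 mm below tooth-on-tooth height, as it should when fully home. The side picture after release shows it flush on the collar.
- **Arm direction:** the last top view puts the knob about 2 mm off the bender's centre line. The side view before release gave about 3 mm, and the knob had not moved in the side picture after release.
- **Other things on the bench:** the canister, gantry and coal insert look unchanged in the top view. The wagon was hidden by the arm in the last top picture, so that automatic check did not work. An earlier picture, taken after release, shows the wagon where it started, and the arm later passed high above it.

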